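# Lock the gear cluster in the teardown cradle

## Robot

A 6-joint arm with a two-finger parallel gripper is mounted at the origin on the work surface. World frame = base frame: x ahead of the robot, y to its left, z up, the work surface at z = 0. Lengths are in m, angles in rad, forces in N, time in s.
With the tool pointing down it reaches from about 0.35 to 0.975 m from the base axis. Payload 4.9 kg.
Tool frame: the origin (TCP) lies midway between the tips of the shut fingers; the grasp point (between the pads) lies ctrl.grip_depth behind it (ctrl.grip_depth is the distance from the TCP to the grasp point, in m); z points along the fingers, y is the line along which they close (so a half turn about z gives the same grasp; the last joint's range is limited). The gripper opens to 85 mm and grips with 20 to 120 N. Pads are 22 mm wide; open, the fingers measure 114 mm over their backs; the gripper's body (76 mm by 85 mm) begins 54 mm behind the grasp point. The pads swing forward as they close: fully open they stand 13 mm farther back than shut.
Start: joints at [1.205, 0.053, 1.613, -0, 1.476, -0.119], TCP at [0.153, 0.606, 0.231] pointing down, gripper open.
Joint ranges: [-3.01, 3.01], [-1.01, 2.22], [0.06, 2.58], [-1.02, 4.17], [0.09, 2.62], [-3.14, 3.14]. Speed limits (rad/s): [2.57, 2.57, 3.14, 3.14, 3.14, 3.14].

## Interface

Orientations are given as a rotation vector (axis times angle).
In Python, from station import ctrl, get_image, camera_model gives the robot as it stands. The module is installed in compiled form; this text tells all that it offers.
- The arm moves only by the shell command python3 -m crank 'ROWS' [FORCE]. ROWS is JSON, a list of rows, each a list of 7 numbers: the shift along the tool's x, y, z in mm, then the turn, a rotation vector about the tool's x, y, z in rad, then the opening, from -1 (shut) to 1 (fully open). A call has exactly 10 rows; each row shifts and turns the commanded pose from where the row before left it, along the tool's axes as they then stand; what a row does not reach is not made up. A row lasts 1/12 s, in which the tool goes at most 41.7 mm and 7.16 degrees, less where a joint would pass 70% of its speed; a pose out of reach is approached as far as the arm can. A call with a gripper value outside its range is refused whole. The fingers move at their own pace and stop on an object; FORCE is the grip in N (left out, the last holds). Time passes only in rows, so rows that do not move let the fingers close, or fill a call up. It gives the time, the measured TCP pose, the force, the opening and the grip force at its end, in the units of the state.
- ctrl.get_obs(): the state, without advancing time (a new reading comes with each control period).
- get_image(name): name is "scene" or "top"; returns the picture (384x512x3 uint8, red, green, blue); there is no depth.
- camera_model(name): a dict with "vertical_fov" (degrees; the focal length in pixels is half the picture's height over the tangent of half this angle, whatever the lens; pixels are square), "cx", "cy" (the principal point, pixels), "R" (3x3) and "t" (3): a world point X has camera coordinates R X + t. Camera axes: x right, y down, z forward; pixel columns grow to the right and rows downward; lengths in m; the calibration is good to about 2 mm. A picture is of the moment at which its call begins. camera_model takes no time and is no camera call.
- ctrl.finish_job(): hands the job in; it is judged then, once.
The state is a dict: "t": time; "q": joint angles; "dq": joint speeds; "effort": joint torques, N m; "tool_pos": TCP position; "tool_rot": TCP orientation; "contact_force": force on the tool from outside, world axes, zero at the start; "wrist_torque": the same for the moment, N m; "opening": finger opening in m; "grip_force": force on a finger pad.
Only numpy, scipy, OpenCV 4.12 (cv2) and the standard library are available. Lean on these libraries where they do the work, as an engineer would, in place of code of your own. Each camera call takes 0.05 s, during which the arm holds its last target. There are 200 camera calls.

## Task

Stand the steel gear cluster on the bed of the holding cradle and push it fully home into the V of the backstop, with a firm but gentle push of about ten newtons (never more than twenty). Then tip the spring keeper flap, pushing it with no more than fifteen newtons, past its snap point and let its own spring throw it shut over the gear; do not press it down. Leave the other things where they lie.

Things in the scene. Friction and masses are not known exactly. Their poses are not given: they have to be found in the camera images.
- gear: the steel gear cluster, a stepped turned part standing upright, 0.6 to 0.8 kg: big toothed wheel 64 mm across and 26 mm thick at the bottom, then a wheel 46 mm across from 26 to 36 mm, then a plain round hub 28 mm across from 36 to 74 mm height. Origin: centre of its underside; z up along its axis. Grip it by the hub; under a strong sideways push at hub height it tends to tip, so push it low, at the big wheel. Which of three spots it stands on varies.
- cradle: holding cradle fixed to the shelf, cast iron: a bed plate 6 mm thick, 110 mm wide (y), from x = -95 to +75 mm. Origin: on the shelf surface straight below the reference point home; z up, x points from the open entry side towards the backstop and the keeper hinge. Two hinge posts 98 mm high stand at x = 60, y = +-28 mm (14 x 10 mm each). Its turn about z varies.
- home (a point): reference point on the bed's upper face (6 mm over the shelf): where the centre of the gear's underside is when it is home with the backstop's V set fully forward. With the V set further back the gear goes home up to 10 mm further along the cradle's x.
- backstop: adjustable steel backstop on the bed: an upright V of two pads (28 mm long, 6 to 34 mm above the shelf) that touch the big wheel's rim 40 degrees either side of the cradle's x. A screw holds the V rigidly, 0 to 10 mm back along x from its foremost setting; the setting varies and no pose tells it: push until you feel it. Pose: the fixed screw block's; origin and axes are the cradle's.
- keeper (a joint): angle of the spring-hinged keeper flap: 0 at its open stop (flap leaning away from the gear, rising 65 degrees above the cradle's +x direction), 2.01 at its closed stop (flap level, reaching over the gear towards the cradle's -x). Over-centre spring: below the snap point at about 0.75 rad it pulls back to open, beyond it throws the flap to the closed stop. Tipping it takes at most 0.25 N m, near the open stop, fading to nothing at the snap point.
- flap: the keeper flap, a steel plate 82 mm long, 40 mm wide, 4 mm thick, rolled free edge 8 mm thick; below its end a tongue 22 mm deep, 24 mm wide, drops in beside the hub on the entry side (3.5 to 13.5 mm clear when the gear is home). Origin: on the hinge axis, which runs along the cradle's y, 60 mm along the cradle's x from home, 90 mm above the shelf. Axes are the cradle's while it is open.
- flap_tip (a point): middle of the flap's rolled free edge, 87 mm from the hinge axis; with the flap open it is 97 mm along the cradle's x from home and 169 mm above the shelf. Pushed from behind (towards the cradle's -x) the edge first rises by 8 mm as it swings over. The open flap's tongue points to the entry side and ends 74 mm along the cradle's x from home, 172 mm up: over home, keep the gripper's wide side across the cradle.
- backplate: bystander: rusted cast-iron clutch backplate, a disc 100 mm across, 14 mm high at its boss
- magnet: bystander: round black ferrite magnet, 46 mm across, 10 mm high
- spanner: bystander: nickel-plated spanner, 150 mm long, lying flat
- bearing: bystander: steel bearing ring, 48 mm across, 14 mm high
- greasepot: bystander: small metal pot, 56 mm across, 60 mm high
- driver: bystander: screwdriver, 200 mm long, lying flat

How it is judged:
By the outcome, as a careful person would: the job done as asked, in the order asked, and still so for the second after the job is handed in, with the robot touching nothing.
It also fails if it takes over 64 s, if anything falls off the work surface, if the arm or the gripper's body presses on something with over 40 N, if the wrist force passes 120 N, or if a joint passes its speed limit or range.

## Working session

There is one attempt and no reset: what is moved stays moved. The work goes in short steps, Python scripts to look and compute and a shell command to move; the robot and the scene stay as the last step left them, time stands still between calls to the robot, and variables do not carry over. Pictures are saved under pics/ and viewed, at most 10 in all, crops included, and the job is handed in when it is done.

```bash
mkdir -p pics; python3 - <<'E'
from station import ctrl,get_image,camera_model
import cv2,numpy as np
for n in("scene","top"):
    im=get_image(n); cv2.imwrite(f"pics/{n}0.png",cv2.resize(im[:,:,::-1],(800,600),interpolation=cv2.INTER_CUBIC)); cv2.imwrite(f"raw_{n}.png",im[:,:,::-1])
    print(n,camera_model(n))
print(ctrl.grip_depth,ctrl.get_obs())
E
```

```text
scene {'vertical_fov': 53.57589792196984, 'cx': 255.9556232010059, 'cy': 191.5880606739272, 'R': array([[ 0.3324867 ,  0.94310645,  0.00167815],
       [ 0.70750511, -0.24824945, -0.66167117],
       [-0.62360974,  0.22118416, -0.74979227]]), 't': array([-0.14976684, -0.33420588,  1.37040356])}
top {'vertical_fov': 56.99711107184625, 'cx': 252.41243455968183, 'cy': 197.64402488297972, 'R': array([[-0.01124942, -0.9994078 ,  0.03251912],
       [-0.99533331,  0.00807472, -0.09615822],
       [ 0.09583869, -0.03344909, -0.99483471]]), 't': array([-0.04769291,  0.57206132,  0.7829502 ])}
0.0187 {'t': 0.1, 'q': array([ 1.20499200e+00,  5.33081669e-02,  1.61416752e+00,  2.71367657e-05,
        1.47602900e+00, -1.18989627e-01]), 'dq': array([ 0.00159778, -0.00045112, -0.00253154, -0.00019408, -0.00119978,
       -0.00083438]), 'effort': array([ 7.98740311e-04, -3.94900739e+01, -3.71365213e+01, -1.01634191e-04,
        3.87377993e-03,  6.61911326e-07]), 'tool_pos': array([0.15247644, 0.60552215, 0.23016876]), 'tool_rot': array([-3.86656472e-01, -3.11721744e+00,  2.90498869e-03]), 'contact_force': array([ 0.08323681,  0.08188859, -0.36235954]), 'wrist_torque': array([-0.00439655,  0.00841192, -0.00976719]), 'grip_force': 0.0, 'opening': 0.08523690492597366}
```

View pics/scene0.png

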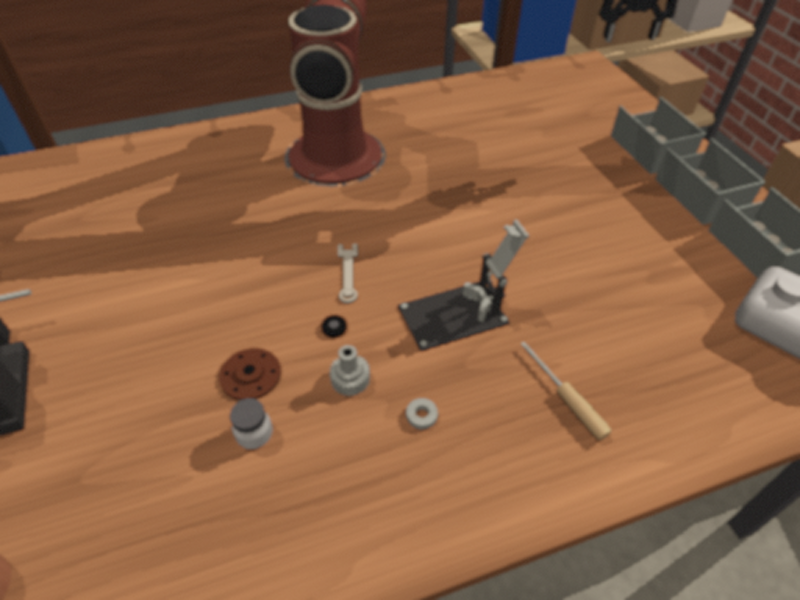

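View pics/top0.png

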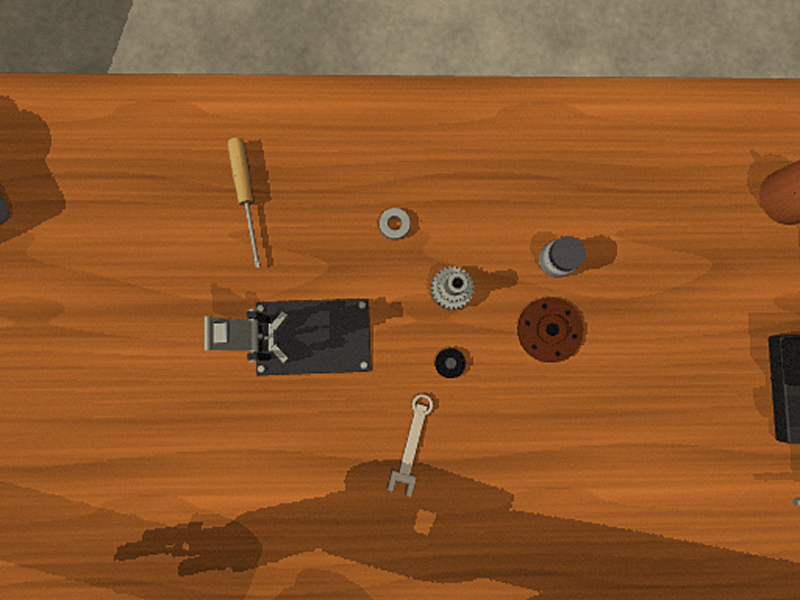

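The top view (800×600) shows the gear at (452,287), with its hub top at about (457,283). The cradle bed runs over cols 257–372 and rows 300–375, and its V and flap face image left (world +y). The gripper is out of the way.

```bash
cat > h.py <<'E'
import numpy as np,cv2
from station import ctrl,get_image,camera_model
def ray(n,u,v,z):
    m=camera_model(n);f=192/np.tan(np.radians(m["vertical_fov"]/2));R,t=m["R"],m["t"]
    c=-R.T@t;d=R.T@np.array([(u-m["cx"])/f,(v-m["cy"])/f,1]);return (c+d*(z-c[2])/d[2])
def proj(n,X):
    m=camera_model(n);f=192/np.tan(np.radians(m["vertical_fov"]/2));p=m["R"]@np.array(X)+m["t"]
    return f*p[0]/p[2]+m["cx"],f*p[1]/p[2]+m["cy"]
E
python3 - <<'E'
from h import *
a=cv2.imread("raw_top.png");hsv=cv2.cvtColor(a,cv2.COLOR_BGR2HSV)
# bed
m=((hsv[...,1]<90)&(hsv[...,2]<90)).astype(np.uint8);m[:, :155]=0;m[:,245:]=0;m[:185]=0;m[245:]=0
m=cv2.morphologyEx(m,cv2.MORPH_CLOSE,np.ones((5,5)))
c=max(cv2.findContours(m,0,2)[0],key=cv2.contourArea)
w=np.array([ray("top",u+0.0,v+0.0,.006)[:2] for u,v in c[:,0,:]],np.float32)
r=cv2.minAreaRect(w);print("bed",r,cv2.boundingRect(c));print(cv2.boxPoints(r))
# bolts
for u,v in((262,308),(362,305),(363,366),(261,369)): print(ray("top",u*.64,v*.64,.008))
# gear blob
g=((hsv[...,1]<100)&(hsv[...,2]>60)).astype(np.uint8);g[:,:270]=0;g[:,312:]=0;g[:165]=0;g[200:]=0
c=max(cv2.findContours(g,0,2)[0],key=cv2.contourArea);print(cv2.boundingRect(c),cv2.minEnclosingCircle(c))
(u,v),_=cv2.minEnclosingCircle(c);print("wheel",ray("top",u,v,.026))
print("hub top",ray("top",457*.64,283*.64,.074),"tip",ray("top",207*.64,333*.64,.169))
print("scene hub",ray("scene",347*.64,352*.64,.074))
big=np.hstack([cv2.resize(a[150:260,120:320],(800,440),interpolation=2)])
s=cv2.imread("raw_scene.png");b2=cv2.resize(s[130:250,200:345],(725,600),interpolation=2)
cv2.imwrite("pics/a.png",big);cv2.imwrite("pics/b.png",b2)
E
```

```text
bed ((0.5334489345550537, 0.07923107594251633), (0.10803072154521942, 0.18796364963054657), 1.2673860788345337) (155, 192, 82, 48)
[[ 0.4773681   0.17199518]
 [ 0.4815255  -0.01592248]
 [ 0.58952975 -0.01353303]
 [ 0.5853723   0.17438464]]
[0.57636714 0.14393814 0.008     ]
[ 0.57969604 -0.00525537  0.008     ]
[ 0.48845661 -0.00622792  0.008     ]
[0.48577366 0.14435195 0.008     ]
(275, 171, 28, 27) ((288.79998779296875, 184.0), 14.001533508300781)
wheel [ 0.6028769  -0.13803076  0.026     ]
hub top [ 0.60269195 -0.13958984  0.074     ] tip [0.53083166 0.17570402 0.169     ]
scene hub [ 0.60575366 -0.14046674  0.074     ]
```

View pics/a.png

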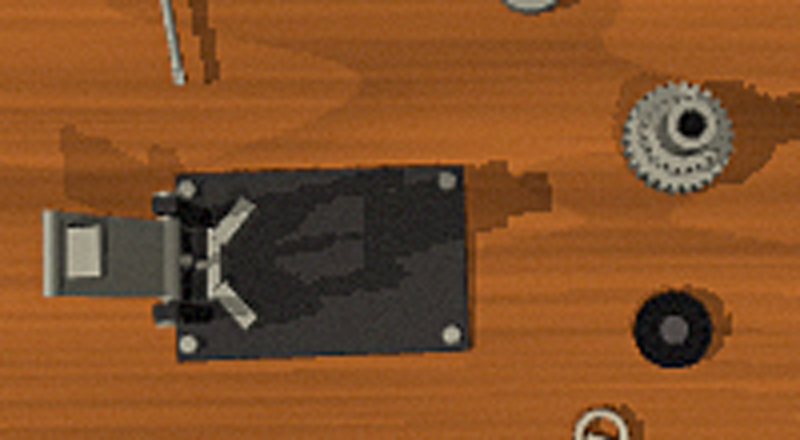

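The crop (4×) shows the bed corners at (178,174), (463,166), (469,348) and (178,361). The gear hub top is at (692,124), and the flap's free edge is at about (49,253).

```bash
python3 - <<'E'
from h import *
P=lambda u,v,z:ray("top",u/4+120-.375,v/4+150-.375,z)
q=[P(u,v,.006)[:2] for u,v in((178,174),(463,166),(469,348),(178,361))];print(np.round(q,4))
q=np.array(q);print("sides",[np.linalg.norm(q[i]-q[i-1]) for i in range(4)])
c=q.mean(0);d=(q[0]-q[1])+(q[3]-q[2]);d/=np.linalg.norm(d);e=q[0]-q[3]+q[1]-q[2]
print("yaw deg",np.degrees(np.arctan2(d[1],d[0])),"from ends",np.degrees(np.arctan2(e[1],e[0]))+90)
b=np.array([P(u,v,.008)[:2] for u,v in((188,187),(447,181),(452,334),(188,344))])
d2=(b[0]-b[1])+(b[3]-b[2]);print("bolt yaw",np.degrees(np.arctan2(d2[1],d2[0])),"bolt c",b.mean(0))
e=b[0]-b[3]+b[1]-b[2];print(np.degrees(np.arctan2(e[1],e[0]))+90)
h=c+.010*d;print("centre",c,"home",h)
print("tip",P(49,253,.170),"pred",h+.097*d)
print("hub",P(692,124,.074),"wheel",P(678,138,.026))
E
```

```text
[[ 0.586   0.1527]
 [ 0.5895 -0.014 ]
 [ 0.4828 -0.0167]
 [ 0.4773  0.1514]]
sides [np.float64(0.10875137235915217), np.float64(0.16671815716306657), np.float64(0.10673633084936704), np.float64(0.16818818055113044)]
yaw deg 91.53426217344047 from ends 91.10398182296535
bolt yaw 91.19945792788147 bolt c [0.53416114 0.07005648]
91.10797446427556
centre [0.53390385 0.06834273] home [0.5336361  0.07833914]
tip [0.53124351 0.17652619 0.17      ] pred [0.53103895 0.17530437]
hub [ 0.60378009 -0.13993188  0.074     ] wheel [ 0.60257967 -0.13878065  0.026     ]
```

View pics/b.png

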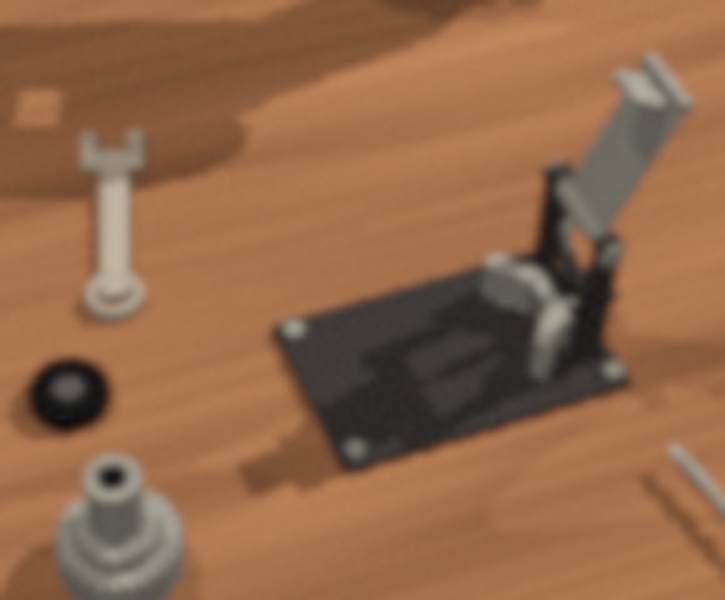

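The b crop shows the flap leaning open with a clear bed, and the gear standing upright. The cradle yaw is about 91.3°, home is (0.534, 0.0785) and the gear is at (0.603, −0.1397). First I turn the tool so its x lies along the cradle x, then go above the gear.

```bash
python3 -m crank '[[0,0,0,0,0,0.124,1],[0,0,0,0,0,0.124,1],[0,0,0,0,0,0.124,1],[0,0,0,0,0,0.124,1],[0,0,0,0,0,0.124,1],[0,0,0,0,0,0.124,1],[0,0,0,0,0,0.124,1],[0,0,0,0,0,0.124,1],[0,0,0,0,0,0.124,1],[0,0,0,0,0,0.124,1]]' 40
python3 -m crank '[[0,0,0,0,0,0.062,1],[-31,18,0,0,0,0,1],[-31,18,0,0,0,0,1],[-31,18,0,0,0,0,1],[-31,18,0,0,0,0,1],[-31,18,0,0,0,0,1],[-31,18,0,0,0,0,1],[-31,18,0,0,0,0,1],[-31,18,0,0,0,0,1],[-31,18,0,0,0,0,1]]'
cat >> h.py <<'E'
from scipy.spatial.transform import Rotation as Ro
H=np.array([.5336,.0785,0]);Y=np.radians(91.3);D=np.array([np.cos(Y),np.sin(Y),0])
def st():
    o=ctrl.get_obs();R=Ro.from_rotvec(o["tool_rot"]).as_matrix();p=o["tool_pos"]
    C=np.array([D,[-D[1],D[0],0],[0,0,1]])
    print("t %.2f world %s cradle %s mm"%(o["t"],np.round(p*1e3,1),np.round(C@(p-H)*1e3,1)),"toolx yaw %.2f tilt %s"%(np.degrees(np.arctan2(R[1,0],R[0,0])),np.round(R[:2,2],4)),"F(cradle)",np.round(C@o["contact_force"],2),"open %.4f grip %.1f"%(o["opening"],o["grip_force"]))
    return p,R,o
def to(X):
    p,R,_=st();print("to",X,"tool shift mm",np.round(R.T@(np.array(X)-p)*1e3,1))
E
python3 -c "
from h import *
to([.603,-.1397,.15])"
```

```text
t: 0.93
tool_pos: [0.1526, 0.6057, 0.2305]
tool_rot: [2.133, 2.306, -0.002]
contact_force: [-0.1, 0.3, 0.3]
opening: 0.0855
grip_force: 0.0
t: 1.77
tool_pos: [0.321, 0.329, 0.2308]
tool_rot: [2.196, 2.246, -0.001]
contact_force: [0.9, 1.2, 0.4]
opening: 0.0855
grip_force: 0.0
t 1.77 world [321.  329.  230.8] cradle [255.2 206.9 230.8] mm toolx yaw 91.29 tilt [-0.0003 -0.0003] F(cradle) [ 1.16 -0.97  0.44] open 0.0855 grip 0.0
to [0.603, -0.1397, 0.15] tool shift mm [-474.9  271.4   80.9]
```

```bash
python3 -m crank '[[-31,18,0,0,0,0,1],[-31,18,0,0,0,0,1],[-31,18,0,0,0,0,1],[-31,18,0,0,0,0,1],[-31,18,0,0,0,0,1],[-31,18,0,0,0,0,1],[-31,18,0,0,0,0,1],[-31,18,0,0,0,0,1],[-31,18,0,0,0,0,1],[-31,18,0,0,0,0,1]]' 
python3 -m crank '[[-31,18,0,0,0,0,1],[-31,18,0,0,0,0,1],[-31,18,5,0,0,0,1],[-31,18,15,0,0,0,1],[-20,15,20,0,0,0,1],[0,0,20,0,0,0,1],[0,0,20,0,0,0,1],[0,0,0,0,0,0,1],[0,0,0,0,0,0,1],[0,0,0,0,0,0,1]]'
python3 -c "
from h import *
to([.603,-.1397,.042])
cv2.imwrite('t1.png',get_image('top')[:,:,::-1]);im=get_image('scene')[:,:,::-1];cv2.imwrite('pics/c.png',cv2.resize(im[180:270,180:280],(666,600),interpolation=2))"
```

```text
t: 2.6
tool_pos: [0.5079, 0.023, 0.2309]
tool_rot: [-2.197, -2.245, 0.0]
contact_force: [1.2, 0.7, 0.5]
opening: 0.0854
grip_force: 0.0
t: 3.43
tool_pos: [0.5981, -0.1173, 0.1523]
tool_rot: [2.196, 2.245, 0.001]
contact_force: [-0.7, -0.7, 0.9]
opening: 0.0853
grip_force: 0.0
t 3.43 world [ 598.1 -117.3  152.3] cradle [-197.2  -60.   152.3] mm toolx yaw 91.28 tilt [ 0.0011 -0.0004] F(cradle) [-0.64  0.76  0.9 ] open 0.0853 grip 0.0
to [0.603, -0.1397, 0.042] tool shift mm [-22.5   4.3 110.3]
```

View pics/c.png

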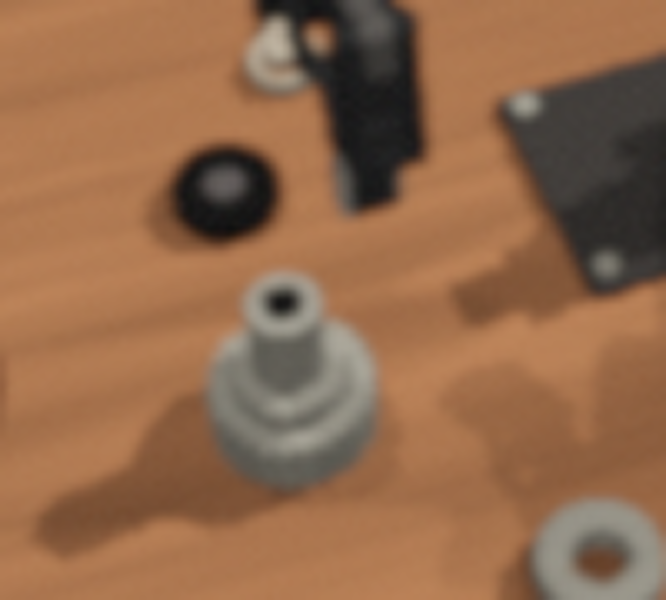

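The crop shows the hub top at (283,300), upright, with the gripper above and beyond it. I move over the hub, descend and grip.

```bash
python3 -m crank '[[-12,3,0,0,0,0,1],[-10,2,0,0,0,0,1],[0,0,15,0,0,0,1],[0,0,20,0,0,0,1],[0,0,20,0,0,0,1],[0,0,20,0,0,0,1],[0,0,15,0,0,0,1],[0,0,12,0,0,0,1],[0,0,8,0,0,0,1],[0,0,0,0,0,0,1]]' 
python3 -m crank '[[0,0,0,0,0,0,-0.3],[0,0,0,0,0,0,-0.3],[0,0,0,0,0,0,-0.5],[0,0,0,0,0,0,-0.5],[0,0,0,0,0,0,-1],[0,0,0,0,0,0,-1],[0,0,0,0,0,0,-1],[0,0,0,0,0,0,-1],[0,0,0,0,0,0,-1],[0,0,0,0,0,0,-1]]' 45
python3 -c "
from h import *
to([.604,-.1398,.042])"
```

```text
t: 4.37
tool_pos: [0.6022, -0.1394, 0.0396]
tool_rot: [-2.196, -2.244, 0.002]
contact_force: [-0.9, 0.2, -0.0]
opening: 0.0853
grip_force: 0.0
t: 5.2
tool_pos: [0.6043, -0.1395, 0.0425]
tool_rot: [2.195, 2.244, 0.002]
contact_force: [3.7, 0.4, 5.3]
opening: 0.0264
grip_force: 45.1
t 5.20 world [ 604.3 -139.5   42.5] cradle [-219.5  -65.8   42.5] mm toolx yaw 91.26 tilt [ 0.0026 -0.0006] F(cradle) [ 0.27 -3.73  5.26] open 0.0264 grip 45.1
to [0.604, -0.1398, 0.042] tool shift mm [-0.3 -0.3  0.5]
```

```bash
python3 -m crank '[[0,0,-5,0,0,0,-1],[0,0,-10,0,0,0,-1],[0,0,-15,0,0,0,-1],[0,0,-15,0,0,0,-1],[0,0,-10,0,0,0,-1],[10,-3,0,0,0,0,-1],[20,-7,0,0,0,0,-1],[25,-9,0,0,0,0,-1],[25,-9,0,0,0,0,-1],[25,-9,0,0,0,0,-1]]' 
python3 -m crank '[[25,-9,0,0,0,0,-1],[25,-9,0,0,0,0,-1],[20,-6,0,0,0,0,-1],[10,-3,0,0,0,0,-1],[5,-2,0,0,0,0,-1],[0,0,0,0,0,0,-1],[0,0,0,0,0,0,-1],[0,0,0,0,0,0,-1],[0,0,0,0,0,0,-1],[0,0,0,0,0,0,-1]]'
python3 -c "
from h import *
to((H-.02*D+[0,0,.0495]).tolist())
for n in('top','scene'):
  cv2.imwrite('raw2_%s.png'%n,get_image(n)[:,:,::-1])
a=cv2.imread('raw2_scene.png')[120:240,200:345];cv2.imwrite('pics/d.png',cv2.resize(a,(725,600),interpolation=2))"
```

```text
t: 6.03
tool_pos: [0.5613, -0.0333, 0.0942]
tool_rot: [-2.195, -2.242, 0.003]
contact_force: [0.5, 0.6, -6.5]
opening: 0.0267
grip_force: 45.2
t: 6.87
tool_pos: [0.5334, 0.0485, 0.0964]
tool_rot: [2.198, 2.244, -0.0]
contact_force: [-0.3, 0.6, -7.1]
opening: 0.0267
grip_force: 45.2
t 6.87 world [533.4  48.5  96.4] cradle [-30.    0.9  96.4] mm toolx yaw 91.19 tilt [ 0.0001 -0.0002] F(cradle) [ 0.62  0.33 -7.11] open 0.0267 grip 45.2
to [0.5340537466714556, 0.05850514781354603, 0.0495] tool shift mm [10.   0.9 46.9]
```

View pics/d.png

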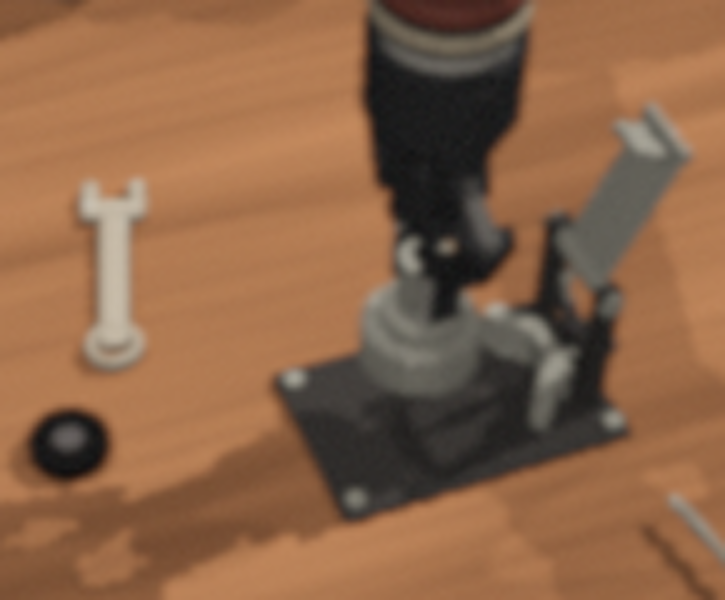

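The gear is held upright over the bed at around (420,340), clear of the V. I lower it.

```bash
python3 -m crank '[[4,0.5,0,0,0,0,-1],[4,0.5,8,0,0,0,-1],[0,0,12,0,0,0,-1],[0,0,12,0,0,0,-1],[0,0,7,0,0,0,-1],[0,0,2,0,0,0,-1],[0,0,1,0,0,0,-1],[0,0,1,0,0,0,-1],[0,0,0,0,0,0,-1],[0,0,0,0,0,0,-1]]' 
python3 -c "
from h import *
st()"
```

```text
t: 7.8
tool_pos: [0.5344, 0.0572, 0.054]
tool_rot: [2.196, 2.245, 0.001]
contact_force: [-0.6, 1.0, -6.9]
opening: 0.0267
grip_force: 45.1
t 7.80 world [534.4  57.2  54. ] cradle [-21.3  -0.3  54. ] mm toolx yaw 91.26 tilt [ 0.0013 -0.0001] F(cradle) [ 1.05  0.53 -6.93] open 0.0267 grip 45.1
```

```bash
python3 -m crank '[[0,0,1.5,0,0,0,-1],[0,0,1,0,0,0,-1],[0,0,1,0,0,0,-1],[0,0,1,0,0,0,-1],[0,0,0,0,0,0,-1],[0,0,0,0,0,0,-1],[0,0,0,0,0,0,-1],[0,0,0,0,0,0,-1],[0,0,0,0,0,0,-1],[0,0,0,0,0,0,-1]]' 
python3 -c "
from h import *
st()"
```

```text
t: 8.63
tool_pos: [0.5339, 0.0573, 0.0489]
tool_rot: [2.197, 2.246, 0.0]
contact_force: [0.7, 0.3, -7.0]
opening: 0.0271
grip_force: 45.1
t 8.63 world [533.9  57.3  48.9] cradle [-21.2   0.2  48.9] mm toolx yaw 91.26 tilt [0.0001 0.    ] F(cradle) [ 0.33 -0.66 -7.04] open 0.0271 grip 45.1
```

```bash
python3 -m crank '[[0,0,0.5,0,0,0,-1],[0,0,0.5,0,0,0,-1],[0,0,0.5,0,0,0,-1],[0,0,0.3,0,0,0,-1],[0,0,0.2,0,0,0,-1],[0,0,0,0,0,0,-1],[0,0,0,0,0,0,-1],[0,0,0,0,0,0,-1],[0,0,0,0,0,0,-1],[0,0,0,0,0,0,-1]]' 
python3 -c "
from h import *
st()"
```

```text
t: 9.47
tool_pos: [0.5343, 0.0573, 0.0483]
tool_rot: [2.197, 2.246, 0.0]
contact_force: [-4.8, 0.2, 5.5]
opening: 0.0266
grip_force: 46.5
t 9.47 world [534.3  57.3  48.3] cradle [-21.2  -0.2  48.3] mm toolx yaw 91.27 tilt [ 0.0002 -0.0001] F(cradle) [0.31 4.78 5.53] open 0.0266 grip 46.5
```

```bash
python3 -m crank '[[0,0,0,0,0,0,0.0],[0,0,0,0,0,0,0.5],[0,0,0,0,0,0,1],[0,0,0,0,0,0,1],[0,0,-5,0,0,0,1],[0,0,-15,0,0,0,1],[0,0,-20,0,0,0,1],[0,0,-15,0,0,0,1],[0,0,-5,0,0,0,1],[0,0,0,0,0,0,1]]' 
python3 -m crank '[[-10,0,0,0,0,0,0],[-20,0,0,0,0,0,-1],[-20,0,0,0,0,0,-1],[-10,0,0,0,0,0,-1],[0,0,0,0,0,0,-1],[0,0,0,0,0,0,-1],[0,0,0,0,0,0,-1],[0,0,0,0,0,0,-1],[0,0,0,0,0,0,-1],[0,0,0,0,0,0,-1]]' 
python3 -c "
from h import *
to((H-.082*D+[0,0,.019]).tolist())
for n in('top','scene'):
  cv2.imwrite('raw2_%s.png'%n,get_image(n)[:,:,::-1])
a=cv2.imread('raw2_scene.png')[120:240,200:345];b=cv2.imread('raw2_top.png')[165:265,120:270]
cv2.imwrite('pics/e.png',np.hstack([cv2.resize(a,(400,331),interpolation=2),cv2.resize(b,(400,331),interpolation=2)]))"
```

```text
t: 10.3
tool_pos: [0.5353, 0.0573, 0.1089]
tool_rot: [2.195, 2.244, 0.004]
contact_force: [0.4, -0.2, -0.3]
opening: 0.0855
grip_force: 0.0
t: 11.13
tool_pos: [0.5352, -0.0021, 0.1068]
tool_rot: [-2.196, -2.247, -0.0]
contact_force: [-0.4, -0.1, -0.2]
opening: -0.0001
grip_force: 0.0
t 11.13 world [535.2  -2.1 106.8] cradle [-80.6   0.3 106.8] mm toolx yaw 91.31 tilt [-0.      0.0001] F(cradle) [-0.12  0.4  -0.2 ] open -0.0001 grip 0.0
to [0.535460361352968, -0.0034788939644612715, 0.019] tool shift mm [-1.4  0.3 87.8]
```

View pics/e.png

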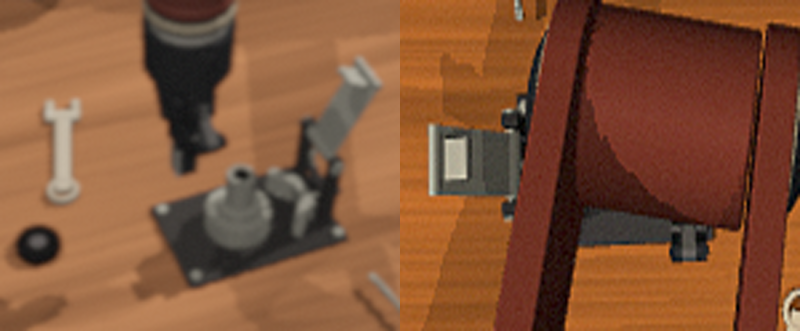

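The gear stands upright in front of the V, at about (240,205) in the left panel, and the shut fingers are on the entry side. I lower behind the big wheel and approach slowly.

```bash
python3 -m crank '[[-2,0,10,0,0,0,-1],[0,0,18,0,0,0,-1],[0,0,20,0,0,0,-1],[0,0,18,0,0,0,-1],[0,0,12,0,0,0,-1],[0,0,7,0,0,0,-1],[0,0,3,0,0,0,-1],[0,0,0,0,0,0,-1],[0,0,0,0,0,0,-1],[0,0,0,0,0,0,-1]]' 
python3 -m crank '[[2,0,0,0,0,0,-1],[3,0,0,0,0,0,-1],[3,0,0,0,0,0,-1],[3,0,0,0,0,0,-1],[2,0,0,0,0,0,-1],[2,0,0,0,0,0,-1],[2,0,0,0,0,0,-1],[2,0,0,0,0,0,-1],[2,0,0,0,0,0,-1],[2,0,0,0,0,0,-1]]' 
python3 -c "
from h import *
st()"
```

```text
t: 12.07
tool_pos: [0.5362, -0.0049, 0.02]
tool_rot: [2.196, 2.244, 0.002]
contact_force: [-0.3, -0.0, 0.8]
opening: -0.0
grip_force: 0.0
t: 12.9
tool_pos: [0.5348, 0.0178, 0.0188]
tool_rot: [2.196, 2.245, -0.001]
contact_force: [0.3, -4.7, 0.6]
opening: -0.0002
grip_force: 2.0
t 12.90 world [534.8  17.8  18.8] cradle [-60.7   0.2  18.8] mm toolx yaw 91.27 tilt [ 0.0001 -0.0014] F(cradle) [-4.68 -0.23  0.64] open -0.0002 grip 2.0
```

```bash
python3 -m crank '[[1.5,0,0,0,0,0,-1],[1.5,0,0,0,0,0,-1],[1.5,0,0,0,0,0,-1],[1.5,0,0,0,0,0,-1],[1.5,0,0,0,0,0,-1],[1.5,0,0,0,0,0,-1],[1.5,0,0,0,0,0,-1],[1.5,0,0,0,0,0,-1],[1,0,0,0,0,0,-1],[1,0,0,0,0,0,-1]]' 
python3 -c "
from h import *
st()"
```

```text
t: 13.73
tool_pos: [0.5343, 0.0324, 0.0188]
tool_rot: [-2.197, -2.246, 0.0]
contact_force: [0.4, -3.2, 0.6]
opening: -0.0001
grip_force: 2.0
t 13.73 world [534.3  32.4  18.8] cradle [-46.1   0.3  18.8] mm toolx yaw 91.27 tilt [-0.0001 -0.    ] F(cradle) [-3.24 -0.28  0.65] open -0.0001 grip 2.0
```

```bash
python3 -m crank '[[0.5,0,0,0,0,0,-1],[0.5,0,0,0,0,0,-1],[0.4,0,0,0,0,0,-1],[0.3,0,0,0,0,0,-1],[0.2,0,0,0,0,0,-1],[0,0,0,0,0,0,-1],[0,0,0,0,0,0,-1],[0,0,0,0,0,0,-1],[0,0,0,0,0,0,-1],[0,0,0,0,0,0,-1]]' 
python3 -c "
from h import *
st()"
```

```text
t: 14.57
tool_pos: [0.5343, 0.0342, 0.0188]
tool_rot: [-2.197, -2.246, -0.0]
contact_force: [-0.6, -3.8, -0.8]
opening: -0.0003
grip_force: 1.8
t 14.57 world [534.3  34.2  18.8] cradle [-44.3   0.3  18.8] mm toolx yaw 91.26 tilt [-0.0001  0.0001] F(cradle) [-3.77  0.69 -0.81] open -0.0003 grip 1.8
```

```bash
python3 -m crank '[[0.1,0,0,0,0,0,-1],[0.1,0,0,0,0,0,-1],[0.1,0,0,0,0,0,-1],[0.1,0,0,0,0,0,-1],[0.1,0,0,0,0,0,-1],[0.1,0,0,0,0,0,-1],[0.1,0,0,0,0,0,-1],[0.1,0,0,0,0,0,-1],[0.1,0,0,0,0,0,-1],[0.1,0,0,0,0,0,-1]]' 
python3 -c "
from h import *
st()"
```

```text
t: 15.4
tool_pos: [0.5343, 0.0352, 0.0188]
tool_rot: [-2.197, -2.246, 0.0]
contact_force: [0.6, -3.9, -0.2]
opening: -0.0
grip_force: 1.9
t 15.40 world [534.3  35.2  18.8] cradle [-43.3   0.3  18.8] mm toolx yaw 91.26 tilt [-0.0001  0.    ] F(cradle) [-3.92 -0.53 -0.22] open -0.0000 grip 1.9
```

```bash
python3 -m crank '[[0.1,0,0,0,0,0,-1],[0.1,0,0,0,0,0,-1],[0.1,0,0,0,0,0,-1],[0.1,0,0,0,0,0,-1],[0.1,0,0,0,0,0,-1],[0.1,0,0,0,0,0,-1],[0.1,0,0,0,0,0,-1],[0.1,0,0,0,0,0,-1],[0.1,0,0,0,0,0,-1],[0.1,0,0,0,0,0,-1]]' | grep -E "force|pos"
```

```text
tool_pos: [0.5343, 0.0362, 0.0188]
contact_force: [-1.0, -3.8, 0.5]
grip_force: 1.9
```

```bash
python3 -c "
from h import *
st()"
```

```text
t 16.23 world [534.3  36.2  18.8] cradle [-42.3   0.3  18.8] mm toolx yaw 91.26 tilt [-0.  0.] F(cradle) [-3.81  1.06  0.5 ] open -0.0001 grip 1.9
```

```bash
python3 -m crank '[[0.1,0,0,0,0,0,-1],[0.1,0,0,0,0,0,-1],[0.1,0,0,0,0,0,-1],[0.1,0,0,0,0,0,-1],[0.1,0,0,0,0,0,-1],[0.1,0,0,0,0,0,-1],[0.1,0,0,0,0,0,-1],[0.1,0,0,0,0,0,-1],[0.1,0,0,0,0,0,-1],[0.1,0,0,0,0,0,-1]]' | grep -E "force|pos"
```

```text
tool_pos: [0.5343, 0.0372, 0.0188]
contact_force: [0.5, -3.8, -0.3]
grip_force: 1.9
```

```bash
python3 -m crank '[[0.1,0,0,0,0,0,-1],[0.1,0,0,0,0,0,-1],[0.1,0,0,0,0,0,-1],[0.1,0,0,0,0,0,-1],[0.1,0,0,0,0,0,-1],[0.1,0,0,0,0,0,-1],[0.1,0,0,0,0,0,-1],[0.1,0,0,0,0,0,-1],[0.1,0,0,0,0,0,-1],[0.1,0,0,0,0,0,-1]]' | grep -E "force|pos"
```

```text
tool_pos: [0.5343, 0.0382, 0.0188]
contact_force: [0.5, -4.2, -0.7]
grip_force: 1.9
```

```bash
python3 -m crank '[[0.1,0,0,0,0,0,-1],[0.1,0,0,0,0,0,-1],[0.1,0,0,0,0,0,-1],[0.1,0,0,0,0,0,-1],[0.1,0,0,0,0,0,-1],[0.1,0,0,0,0,0,-1],[0.1,0,0,0,0,0,-1],[0.1,0,0,0,0,0,-1],[0.1,0,0,0,0,0,-1],[0.1,0,0,0,0,0,-1]]' | grep -E "force|pos"
```

```text
tool_pos: [0.5342, 0.0392, 0.0188]
contact_force: [0.5, -4.0, -0.8]
grip_force: 1.8
```

```bash
python3 -m crank '[[0.1,0,0,0,0,0,-1],[0.1,0,0,0,0,0,-1],[0.1,0,0,0,0,0,-1],[0.1,0,0,0,0,0,-1],[0.1,0,0,0,0,0,-1],[0.1,0,0,0,0,0,-1],[0.1,0,0,0,0,0,-1],[0.1,0,0,0,0,0,-1],[0.1,0,0,0,0,0,-1],[0.1,0,0,0,0,0,-1]]' | grep -E "force|pos"
```

```text
tool_pos: [0.5342, 0.0402, 0.0188]
contact_force: [-0.0, -3.2, -0.8]
grip_force: 1.8
```

```bash
python3 -m crank '[[0.1,0,0,0,0,0,-1],[0.1,0,0,0,0,0,-1],[0.1,0,0,0,0,0,-1],[0.1,0,0,0,0,0,-1],[0.1,0,0,0,0,0,-1],[0.1,0,0,0,0,0,-1],[0.1,0,0,0,0,0,-1],[0.1,0,0,0,0,0,-1],[0.1,0,0,0,0,0,-1],[0.1,0,0,0,0,0,-1]]' | grep -E "force|pos"
```

```text
tool_pos: [0.5342, 0.0412, 0.0188]
contact_force: [-0.2, -3.9, -0.7]
grip_force: 1.8
```

```bash
python3 -m crank '[[0.1,0,0,0,0,0,-1],[0.1,0,0,0,0,0,-1],[0.1,0,0,0,0,0,-1],[0.1,0,0,0,0,0,-1],[0.1,0,0,0,0,0,-1],[0.1,0,0,0,0,0,-1],[0.1,0,0,0,0,0,-1],[0.1,0,0,0,0,0,-1],[0.1,0,0,0,0,0,-1],[0.1,0,0,0,0,0,-1]]' | grep -E "force|pos"
```

```text
tool_pos: [0.5342, 0.0422, 0.0188]
contact_force: [0.5, -4.0, -1.1]
grip_force: 1.8
```

```bash
python3 -m crank '[[0.1,0,0,0,0,0,-1],[0.1,0,0,0,0,0,-1],[0.1,0,0,0,0,0,-1],[0.1,0,0,0,0,0,-1],[0.1,0,0,0,0,0,-1],[0.1,0,0,0,0,0,-1],[0.1,0,0,0,0,0,-1],[0.1,0,0,0,0,0,-1],[0.1,0,0,0,0,0,-1],[0.1,0,0,0,0,0,-1]]' | grep -E "force|pos"
```

```text
tool_pos: [0.5341, 0.0432, 0.0188]
contact_force: [-0.1, -4.0, -0.9]
grip_force: 1.8
```

```bash
python3 -m crank '[[0.1,0,0,0,0,0,-1],[0.1,0,0,0,0,0,-1],[0.1,0,0,0,0,0,-1],[0.1,0,0,0,0,0,-1],[0.1,0,0,0,0,0,-1],[0.1,0,0,0,0,0,-1],[0.1,0,0,0,0,0,-1],[0.1,0,0,0,0,0,-1],[0.1,0,0,0,0,0,-1],[0.1,0,0,0,0,0,-1]]' | grep -E "force|pos"
```

```text
tool_pos: [0.5345, 0.0436, 0.0189]
contact_force: [2.2, -5.9, -1.8]
grip_force: 3.2
```

Resistance is rising now. I keep going gently to about 10 N.

```bash
python3 -m crank '[[0.1,0,0,0,0,0,-1],[0.1,0,0,0,0,0,-1],[0.1,0,0,0,0,0,-1],[0.1,0,0,0,0,0,-1],[0,0,0,0,0,0,-1],[0,0,0,0,0,0,-1],[0,0,0,0,0,0,-1],[0,0,0,0,0,0,-1],[0,0,0,0,0,0,-1],[0,0,0,0,0,0,-1]]' | grep -E "force|pos"
```

```text
tool_pos: [0.5348, 0.0437, 0.019]
contact_force: [2.0, -7.3, -1.6]
grip_force: 3.6
```

```bash
python3 -m crank '[[0.1,0,0,0,0,0,-1],[0.1,0,0,0,0,0,-1],[0.1,0,0,0,0,0,-1],[0.1,0,0,0,0,0,-1],[0.1,0,0,0,0,0,-1],[0.1,0,0,0,0,0,-1],[0,0,0,0,0,0,-1],[0,0,0,0,0,0,-1],[0,0,0,0,0,0,-1],[0,0,0,0,0,0,-1]]' | grep -E "force|pos"
```

```text
tool_pos: [0.5349, 0.0439, 0.019]
contact_force: [1.6, -8.0, -3.1]
grip_force: 4.4
```

```bash
python3 -m crank '[[0.1,0,0,0,0,0,-1],[0.1,0,0,0,0,0,-1],[0.1,0,0,0,0,0,-1],[0.1,0,0,0,0,0,-1],[0.1,0,0,0,0,0,-1],[0.1,0,0,0,0,0,-1],[0.1,0,0,0,0,0,-1],[0,0,0,0,0,0,-1],[0,0,0,0,0,0,-1],[0,0,0,0,0,0,-1]]' | grep -E "force|pos"
```

```text
tool_pos: [0.535, 0.0439, 0.0191]
contact_force: [1.6, -11.2, -1.5]
grip_force: 5.6
```

```bash
python3 -m crank '[[0,0.3,0,0,0,0,-1],[0,0.3,0,0,0,0,-1],[0,0.3,0,0,0,0,-1],[0.1,0,0,0,0,0,-1],[0,0,0,0,0,0,-1],[0,0,0,0,0,0,-1],[0,0,0,0,0,0,-1],[0,0,0,0,0,0,-1],[0,0,0,0,0,0,-1],[0,0,0,0,0,0,-1]]' | grep -E "force|pos"; python3 -c "
from h import *
p,R,o=st();print(p)"
```

```text
tool_pos: [0.5351, 0.0439, 0.0189]
contact_force: [-0.7, -11.7, -0.9]
grip_force: 5.9
t 26.23 world [535.1  43.9  18.9] cradle [-34.6  -0.7  18.9] mm toolx yaw 91.30 tilt [-0.0001 -0.0044] F(cradle) [-11.72   0.97  -0.85] open -0.0002 grip 5.9
[0.53508343 0.04388653 0.01887314]
```

It is seated: 11.7 N along the cradle x, no lateral load and no more motion. I back off, rise and go over behind the flap.

```bash
python3 -m crank '[[-3,0,0,0,0,0,-1],[-7,0,0,0,0,0,-1],[-10,0,0,0,0,0,-1],[-10,0,0,0,0,0,-1],[0,0,-15,0,0,0,-1],[0,0,-25,0,0,0,-1],[0,0,-35,0,0,0,-1],[0,0,-35,0,0,0,-1],[0,0,-35,0,0,0,-1],[0,0,-35,0,0,0,-1]]' | grep -E "force|pos"; python3 -m crank '[[0,0,-15,0,0,0,-1],[0,0,-5,0,0,0,-1],[0,0,0,0,0,0,-1],[-5,0,0,0,0,0,-1],[-20,0,0,0,0,0,-1],[-25,0,0,0,0,0,-1],[-25,0,0,0,0,0,-1],[-10,0,0,0,0,0,-1],[0,0,0,0,0,0,-1],[0,0,0,0,0,0,-1]]' | grep -E "force|pos";python3 -c "
from h import *
st()
for n in('top','scene'):
  cv2.imwrite('raw3_%s.png'%n,get_image(n)[:,:,::-1])
a=cv2.imread('raw3_scene.png')[130:220,245:345];b=cv2.imread('raw3_top.png')[175:260,120:245]
cv2.imwrite('pics/f.png',np.hstack([cv2.resize(a,(400,360),interpolation=2),cv2.resize(b,(400,360),interpolation=2)]))"
```

```text
tool_pos: [0.5354, 0.0156, 0.2005]
contact_force: [1.6, 0.2, -0.4]
grip_force: 0.0
tool_pos: [0.5367, -0.0689, 0.2169]
contact_force: [0.3, 1.1, 0.4]
grip_force: 0.0
t 27.90 world [536.7 -68.9 216.9] cradle [-147.4    0.3  216.9] mm toolx yaw 91.19 tilt [-0.003   0.0016] F(cradle) [ 1.09 -0.28  0.4 ] open 0.0003 grip 0.0
```

View pics/f.png

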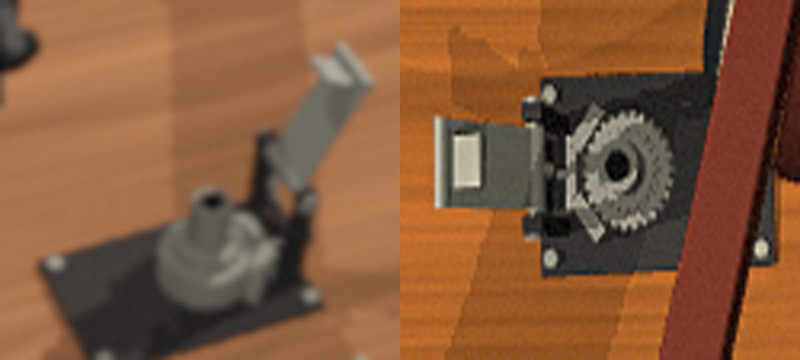

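Both views show the gear seated symmetrically against both V pads (right panel, around (618,170)), standing upright, with the flap still open. I go over it to the far side.

```bash
python3 -m crank '[[10,0,-5,0,0,0,-1],[25,0,-5,0,0,0,-1],[35,0,0,0,0,0,-1],[38,0,0,0,0,0,-1],[38,0,0,0,0,0,-1],[38,0,0,0,0,0,-1],[38,0,0,0,0,0,-1],[35,0,0,0,0,0,-1],[22,0,0,0,0,0,-1],[10,0,0,0,0,0,-1]]' | grep -E "force|pos"; python3 -m crank '[[0,0,0,0,0,0,-1],[0,0,0,0,0,0,-1],[0,0,10,0,0,0,-1],[0,0,20,0,0,0,-1],[0,0,20,0,0,0,-1],[0,0,10,0,0,0,-1],[0,0,3,0,0,0,-1],[0,0,0,0,0,0,-1],[0,0,0,0,0,0,-1],[0,0,0,0,0,0,-1]]' | grep -E "force|pos";python3 -c "
from h import *
st()"
```

```text
tool_pos: [0.5299, 0.2243, 0.2293]
contact_force: [-0.0, -0.8, 0.2]
grip_force: 0.0
tool_pos: [0.5321, 0.2199, 0.1673]
contact_force: [-0.0, -0.4, -0.5]
grip_force: 0.0
t 29.67 world [532.1 219.9 167.3] cradle [141.4  -1.7 167.3] mm toolx yaw 91.23 tilt [0.0023 0.0006] F(cradle) [-0.41  0.02 -0.53] open -0.0000 grip 0.0
```

```bash
python3 -m crank '[[0,-1.5,6,0,0,0,-1],[-2,0,3,0,0,0,-1],[-5,0,0,0,0,0,-1],[-5,0,0,0,0,0,-1],[-4,0,0,0,0,0,-1],[-4,0,0,0,0,0,-1],[-3,0,0,0,0,0,-1],[-3,0,0,0,0,0,-1],[-2,0,0,0,0,0,-1],[-2,0,0,0,0,0,-1]]' | grep -E "force|pos"; python3 -m crank '[[-2,0,0,0,0,0,-1],[-2,0,0,0,0,0,-1],[-2,0,0,0,0,0,-1],[-2,0,0,0,0,0,-1],[-2,0,0,0,0,0,-1],[-2,0,0,0,0,0,-1],[-2,0,0,0,0,0,-1],[-2,0,0,0,0,0,-1],[-2,0,0,0,0,0,-1],[-2,0,0,0,0,0,-1]]' | grep -E "force|pos";python3 -c "
from h import *
st()"
```

```text
tool_pos: [0.5304, 0.1902, 0.1571]
contact_force: [-1.4, 4.1, 3.1]
grip_force: 1.9
tool_pos: [0.5306, 0.1696, 0.1566]
contact_force: [-0.1, 1.6, 1.7]
grip_force: 1.1
t 31.33 world [530.6 169.6 156.6] cradle [ 91.1   0.9 156.6] mm toolx yaw 91.25 tilt [-0.0005 -0.0004] F(cradle) [1.59 0.04 1.74] open -0.0003 grip 1.1
```

```bash
python3 -m crank '[[-2,0,0,0,0,0,-1],[-2,0,0,0,0,0,-1],[-2,0,0,0,0,0,-1],[-2,0,0,0,0,0,-1],[-2,0,0,0,0,0,-1],[-2,0,0,0,0,0,-1],[-2,0,0,0,0,0,-1],[-2,0,0,0,0,0,-1],[-2,0,0,0,0,0,-1],[-2,0,0,0,0,0,-1]]' | grep -E "force|pos";python3 -m crank '[[-2,0,0,0,0,0,-1],[-2,0,0,0,0,0,-1],[-2,0,0,0,0,0,-1],[-2,0,0,0,0,0,-1],[-2,0,0,0,0,0,-1],[-1,0,0,0,0,0,-1],[0,0,0,0,0,0,-1],[0,0,0,0,0,0,-1],[0,0,0,0,0,0,-1],[0,0,0,0,0,0,-1]]' | grep -E "force|pos"; python3 -c "
from h import *
st()"
```

```text
tool_pos: [0.5311, 0.1497, 0.1567]
contact_force: [-0.9, 1.4, 1.1]
grip_force: 0.5
tool_pos: [0.5314, 0.139, 0.1568]
contact_force: [0.5, 0.9, 0.3]
grip_force: 0.2
t 33.00 world [531.4 139.  156.8] cradle [ 60.6   0.9 156.8] mm toolx yaw 91.27 tilt [-0.0002 -0.    ] F(cradle) [ 0.85 -0.57  0.25] open 0.0000 grip 0.2
```

```bash
python3 -m crank '[[-1,0,0,0,0,0,-1],[-1,0,0,0,0,0,-1],[-1,0,0,0,0,0,-1],[-1,0,0,0,0,0,-1],[-1,0,0,0,0,0,-1],[-1,0,0,0,0,0,-1],[-1,0,0,0,0,0,-1],[0,0,0,0,0,0,-1],[0,0,0,0,0,0,-1],[0,0,0,0,0,0,-1]]' | grep -E "force|pos"; python3 -c "
from h import *
st()
for n in('top','scene'):
  cv2.imwrite('raw4_%s.png'%n,get_image(n)[:,:,::-1])
a=cv2.imread('raw4_scene.png')[120:220,245:345]
cv2.imwrite('pics/g.png',cv2.resize(a,(500,500),interpolation=2))"
```

```text
tool_pos: [0.5316, 0.1319, 0.1568]
contact_force: [0.2, 0.8, 0.7]
grip_force: 0.0
t 33.83 world [531.6 131.9 156.8] cradle [ 53.4   0.7 156.8] mm toolx yaw 91.26 tilt [ 0.0001 -0.0001] F(cradle) [ 0.76 -0.23  0.75] open 0.0001 grip 0.0
```

View pics/g.png

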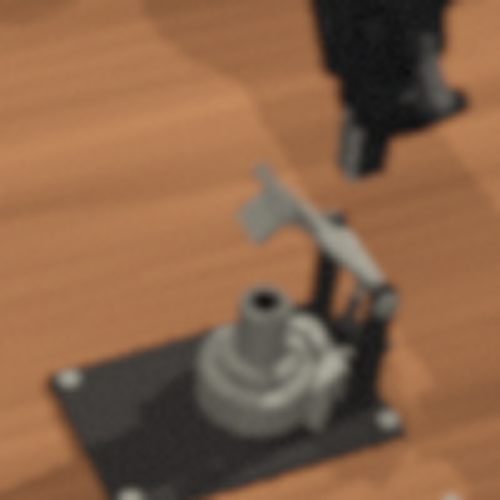

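The flap is past its snap point, falling shut and off the fingers. I back away and let it close.

```bash
python3 -m crank '[[3,0,-3,0,0,0,-1],[8,0,-8,0,0,0,-1],[15,0,-15,0,0,0,-1],[20,0,-20,0,0,0,-1],[20,0,-20,0,0,0,-1],[20,0,-10,0,0,0,-1],[10,0,0,0,0,0,-1],[0,0,0,0,0,0,-1],[0,0,0,0,0,0,-1],[0,0,0,0,0,0,-1]]' | grep -E "force|pos"; python3 -c "
from h import *
st()
a=get_image('scene')[:,:,::-1][130:230,230:345];b=get_image('top')[:,:,::-1][150:270,120:258]
cv2.imwrite('pics/h.png',np.hstack([cv2.resize(a,(400,348),interpolation=2),cv2.resize(b,(400,348),interpolation=2)]))"
```

```text
tool_pos: [0.5288, 0.2272, 0.2312]
contact_force: [0.3, -1.0, 0.4]
grip_force: 0.0
t 34.77 world [528.8 227.2 231.2] cradle [148.8   1.4 231.2] mm toolx yaw 91.24 tilt [-0.0024 -0.0012] F(cradle) [-0.98 -0.25  0.43] open -0.0000 grip 0.0
```

View pics/h.png

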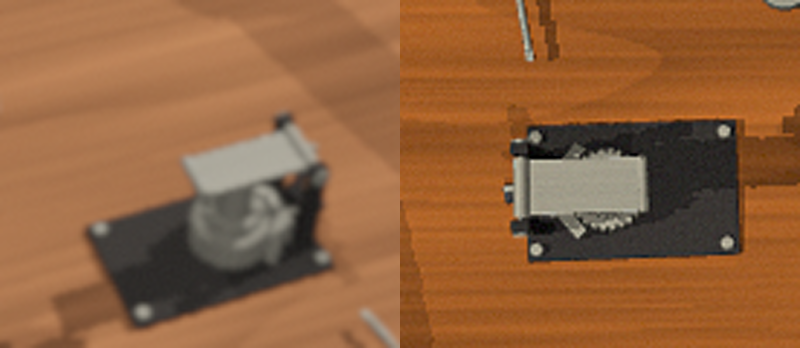

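The flap lies level over the hub, from about (525,185) to (645,185) in the top view. The gear is still in the V and the robot is clear.

```bash
python3 -c "
from station import ctrl
print(ctrl.finish_job())"
```

```text
the job is handed in; nothing more can be done
None
```

The gear is home in the V, seated with a push of about 12 N. The flap went past its snap point with at most about 4 N read on the fingers, and its spring threw it shut over the gear. The other things were left where they lay, and the job was handed in at about 35 s.

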